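# Cradle a pump barrel in a vee jig and clamp it

## Task

Swing the steel hold-down frame of the wooden vee jig right back until it rests open by itself, then take the pump barrel off the sloping rack, lay it lengthwise central in the shallow groove at the top of the jig's ramp, and let go of it. Nudge the barrel over the crest so that it rolls down the ramp on its own, untouched, and settles in the vee, lengthwise central; only then lower the frame over it gently, without letting it drop, until it lies on the barrel, and let go. Leave the jar, the pump housing and the screwdriver where they are.

Things in the scene. Friction and masses are not known exactly. Their poses are not given: they have to be found in the camera images.
- barrel_center (a point): Centre of the pump barrel: smooth cream plastic cylinder, diameter 50 mm, length 140 mm, 0.2 to 0.4 kg, a flat black band near each end. x is its long axis. It starts on the rack with its axis 30 degrees from level, x pointing to the lower end, away from the robot, so a tool square to it leans 30 degrees outwards from above. Both sides and the top are free for a grip at the middle.
- rack: Fixed rack: base board 170 x 80 x 10 mm, grey sloping trough on two posts; origin under the base, x points to the lower end. The barrel's centre starts at (0, 0, 90) mm in this frame. Square to the slope, the trough is 44 mm wide and its edges lie 17 mm below the barrel's axis; the stop at its lower end (40 mm wide, 6 thick) ends 8 mm below the axis.
- vee (a point): Where the centre of the seated barrel lies: mid-length of the jig's vee, 53.4 mm over the table. x: along the vee; z: up; the barrel rolls to -y. Fixed wooden jig, 150 mm wide along x (base 170). Its top surface, as (y in this frame; height over table) in mm: (152; 59) rear edge, (112; 52) groove, (84; 55) crest, 12 degree ramp to (24; 42) lip, (0; 18) bottom of 90 degree vee, (-45; 63) far edge.
- groove (a point): Where the centre of the barrel lies when it rests in the shallow groove at the top of the ramp: 112 mm from point vee in +y, 77.5 mm over the table; axes as point vee. A barrel let go there lies still. Pushed towards -y at mid-height (a push high on it jams) it climbs 2.5 mm to the crest, 28 mm on, then rolls by itself into the vee, whose far side stops it.
- frame (a joint): Angle (rad) of the hinged steel hold-down frame, two flat side bars 90 mm apart joined by a handle bar. 0: fully down on the empty jig (start); 0.145: lying on a seated barrel; 2.1: thrown right back on its stop. Balances near 1.6: beyond, it falls open and stays; before, it falls shut. 0.45 kg, about 3 N to lift at the handle; it presses the barrel by its weight.
- frame_handle (a point): Middle of the frame's handle bar: round, 14 mm thick, 102 mm long, parallel to the vee, free for 78 mm between the side bars. Can be pinched from above, turning in the fingers as the frame swings. At joint 0 it lies 68 mm from the vee's centre line on the groove's side, 89 mm over the table; at 2.1, 135 mm from it on the other side, 199 mm up.
- frame_pivot (a point): Middle of the frame's hinge axis, fixed on the jig 65 mm from the vee's centre line on the side away from the ramp (-y of point vee), 86 mm over the table; axes as point vee, the hinge axis is x. The handle bar moves on a circle of 133 mm radius about it.
- jar: Bystander: amber grease jar with white cap, diameter 76 mm, height 85 mm, origin under its base.
- housing: Bystander: cream pump housing with black ring on top and a spout, 110 mm wide, 52 mm high, origin under its base.
- screwdriver: Bystander: red-handled screwdriver lying flat, 200 mm long.
Mind the look-alikes: they are no part of the job. Leave any green or red look-alike of the part that bears barrel_center alone.

How it is judged:
By the outcome, as a careful person would: the job done as asked, in the order asked, and still so for the second after the job is handed in, with the robot touching nothing.
It also fails if it takes over 72 s, if anything falls off the work surface, if the arm or the gripper's body presses on something with over 40 N, if the wrist force passes 120 N, or if a joint passes its speed limit or range.

## Robot

A 6-joint arm with a two-finger parallel gripper is mounted at the origin on the work surface. World frame = base frame: x ahead of the robot, y to its left, z up, the work surface at z = 0. Lengths are in m, angles in degrees, forces in N, time in s.
With the tool pointing down it reaches from about 0.4 to 0.825 m from the base axis. Payload 7 kg.
Tool frame: the origin (TCP) lies on the front face of the gripper's body, between the roots of the fingers; the fingertips stand 66 mm ahead of it and the grasp point (between the pads) lies 47 mm ahead of it; z points along the fingers, y is the line along which they close (so a half turn about z gives the same grasp; the last joint's range is limited). The gripper opens to 88 mm and grips with 3 to 60 N. Pads are 19 mm wide; open, the fingers measure 130 mm over their backs; the gripper's body (78 mm by 193 mm) begins 47 mm behind the grasp point.
Start: joints at [87.038, 20.546, 0.682, 0, -70.136, -16.507], TCP at [0.225, 0.636, 0.292] pointing down, gripper open.
Joint ranges: [-176.03, 176.03], [-82.01, 121.73], [-58.28, 71.71], [-173.87, 95.51], [-174.79, -0.11], [-173.66, 173.66]. Speed limits (degrees/s): [136.94, 136.94, 172.46, 180, 180, 180].

## Interface

Orientations are given as [roll, pitch, yaw] about the fixed x, y, z axes, in that order (R = Rz(yaw) Ry(pitch) Rx(roll)).
In Python, from plant import ctrl gives the robot as it stands.
- The arm moves only by the tool send_rows, never from a script. Its argument "deltas" is a list of rows, each a list of 2 entries, a list of its own where there are three numbers: the shift along the tool's x, y, z each as a share of 800 mm, from -1 to 1, then the turn about the tool's z as a share of 90 degrees, from -1 to 1. A call has exactly 5 rows; each row is the pose to reach, as a shift and turn from the pose commanded when the call began, along the tool's axes at that moment; what a row does not reach only later rows make up. A row lasts 1/12 s, in which the tool goes at most 41.7 mm and 7.16 degrees, less where a joint would pass 70% of its speed; a pose out of reach is approached as far as the arm can. A call with a number of a shift or a turn outside -1 to 1 is refused whole. A call with a gripper value outside its range is refused whole. "gripper" is the opening, from 0 (shut) to 1 (fully open), set as the call begins (left out, the last holds). The fingers move at their own pace and stop on an object; the grip force is fixed at half the most. Time passes only in rows, so rows that repeat a pose let the fingers close, or fill a call up. It gives the time, the measured TCP pose, the force, the opening and the grip force at its end, in the units of the state.
- ctrl.get_obs(): the state, without advancing time (a new reading comes with each control period).
- ctrl.snapshot(name): name is "scene" or "top"; returns a dict with "color" (384x512x3 uint8, red, green, blue), "vertical_fov" (degrees; the focal length in pixels is half the picture's height over the tangent of half this angle, whatever the lens; pixels are square), "cx", "cy" (the principal point, pixels), "rvec" (rotation vector, rad) and "tvec" (3), from world to camera coordinates, as OpenCV has them. Camera axes: x right, y down, z forward; pixel columns grow to the right and rows downward; lengths in m; the calibration is good to about 2 mm. A picture is of the moment at which its call begins. There is no depth.
- ctrl.close_job(): hands the job in; it is judged then, once.
Trained networks look in a picture, given as the dict that the camera call returned (one of the last four; its "shot" number tells which), for a name from the list of things; names that differ only in an ending like _2 or _b are one class to them, and where a whole thing is asked for, a point or a joint stands for the part that bears it (a point fixed in the world has none). Each returns a list of dicts, best first, with "conf" (0 to 1); they miss things now and then, are a little off and sometimes report something else, mostly with a low value. They report only what shows in the picture. A call takes as long as a camera call. They do not tell look-alikes from the thing itself.
- ctrl.boxes_of(picture, thing): "xy" ([column, row] as shares, 0 to 1, of the picture: columns of its width, rows of its height, amid what is visible of it).
- ctrl.cut_out(picture, thing): "pixels" (384x512 bool, what is visible of it) and "xy" ([column, row] as shares, 0 to 1, of the picture: columns of its width, rows of its height, amid what is visible of it).
The state is a dict: "clock": time; "joint_pos": joint angles; "qvel": joint speeds; "tau": joint torques, N m; "tool_pos": TCP position; "orientation": TCP orientation; "force": force on the tool from outside, world axes, zero at the start; "moment": the same for the moment, N m; "opening": finger opening in m; "gripper_force": force on a finger pad.
Only numpy, scipy, OpenCV 4.12 (cv2) and the standard library are available. Lean on these libraries where they do the work, as an engineer would, in place of code of your own. Each camera call takes 0.05 s, during which the arm holds its last target. There are 200 camera calls.

## Working session

There is one attempt and no reset: what is moved stays moved. The work goes in short steps, Python scripts to look and compute and a tool call to move; the robot and the scene stay as the last step left them, time stands still between calls to the robot, and variables do not carry over. Pictures are saved under pics/ and viewed, at most 10 in all, crops included, and the job is handed in when it is done.

Besides the shell and the picture viewer there is one more tool, called after "Emit:" in YAML: its name, and indented under it one key for each argument. send_rows: Moves the arm, as the interface text tells. Shift numbers are shares of 800 mm and turn numbers shares of 90 degrees, none past 1 either way. Its arguments: {"type":"object","properties":{"deltas":{"type":"array","items":{"type":"array"}},"gripper":{"type":"number"}},"required":["deltas"]}

```bash
ls; mkdir -p pics; python3 - <<'E'
from plant import ctrl
import cv2,numpy as np,pickle
o=ctrl.get_obs();print(o)
P={}
for n in("scene","top"):
    p=ctrl.snapshot(n);P[n]=p
    print(n,{k:v for k,v in p.items() if k!='color'})
    cv2.imwrite(f'pics/{n}0.png',p['color'][:,:,::-1])
    for t in("barrel_center","rack","frame","frame_handle","jar","housing","screwdriver","vee","groove"):
        try:
            print(t,[(np.round(np.array(d['xy'])*[512,384],1),round(d['conf'],2)) for d in ctrl.boxes_of(p,t)])
        except Exception as e: print(t,e)
pickle.dump(P,open('P0.pkl','wb'))
E
```

```text
pics
{'clock': 0.0, 'joint_pos': array([ 8.70366160e+01,  2.05930024e+01,  6.32188582e-01, -2.00697350e-02,
       -7.01360076e+01, -1.65067569e+01]), 'qvel': array([ 0.03739527,  0.00320511, -0.01639543, -0.03644143,  0.05630017,
        0.02507794]), 'tau': array([ 7.02877533e-04, -5.82715344e+01,  2.93062645e+01,  6.99704692e+00,
        6.97860582e-03, -1.33429407e-04]), 'tool_pos': array([0.22487872, 0.63602287, 0.29119302]), 'orientation': array([ 1.79901808e+02, -9.42340197e-03, -1.94769683e+01]), 'force': array([-0.1308664 , -0.02610574, -0.15319711]), 'moment': array([ 0.02169981,  0.01964864, -0.01174735]), 'gripper_force': 0.0, 'opening': 0.08768849862696108}
scene {'vertical_fov': 50.42007400051932, 'cx': 256.00926313744355, 'cy': 193.26105561535172, 'rvec': array([ 2.08173807,  0.86547634, -0.44771426]), 'tvec': array([-0.41965847, -0.13772044,  1.37045677]), 'shot': 1}
barrel_center [(array([382.6, 206.3]), 0.93), (array([308.2, 167.3]), 0.67), (array([256.6, 155.9]), 0.56)]
rack [(array([302.6, 192.4]), 0.82)]
frame [(array([208.3, 213.1]), 0.84)]
frame_handle [(array(
[... 151 characters left out ...]
(array([214.3, 238.4]), 0.6)]
groove [(array([212.5, 236. ]), 0.82)]
top {'vertical_fov': 49.00766946363681, 'cx': 258.6550453750736, 'cy': 189.7491755012669, 'rvec': array([ 2.11988431, -2.11652247,  0.2009312 ]), 'tvec': array([0.0400428 , 0.56709929, 1.10033032]), 'shot': 2}
barrel_center [(array([170.5, 124.8]), 0.7), (array([192.6, 190.5]), 0.68), (array([179.1, 269.1]), 0.66)]
rack [(array([202.9, 207.2]), 0.64)]
frame [(array([311.5, 181.4]), 0.64)]
frame_handle [(array([312.7, 184.4]), 0.74)]
jar [(array([130.9, 200.1]), 0.95)]
housing [(array([389.8, 143.8]), 0.86)]
screwdriver [(array([255.1, 107.4]), 0.84)]
vee [(array([302.1, 203.4]), 0.73)]
groove [(array([298. , 205.2]), 0.63)]
```

```bash
python3 - <<'E'
import cv2,numpy as np
a=cv2.imread('pics/scene0.png');b=cv2.imread('pics/top0.png')
cv2.imwrite('pics/s0.png',cv2.resize(a[110:310,120:420],(800,533),interpolation=cv2.INTER_CUBIC))
cv2.imwrite('pics/t0.png',cv2.resize(b[70:310,100:420],(800,600),interpolation=cv2.INTER_CUBIC))
E
```

```text
(no output)
```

View pics/s0.png

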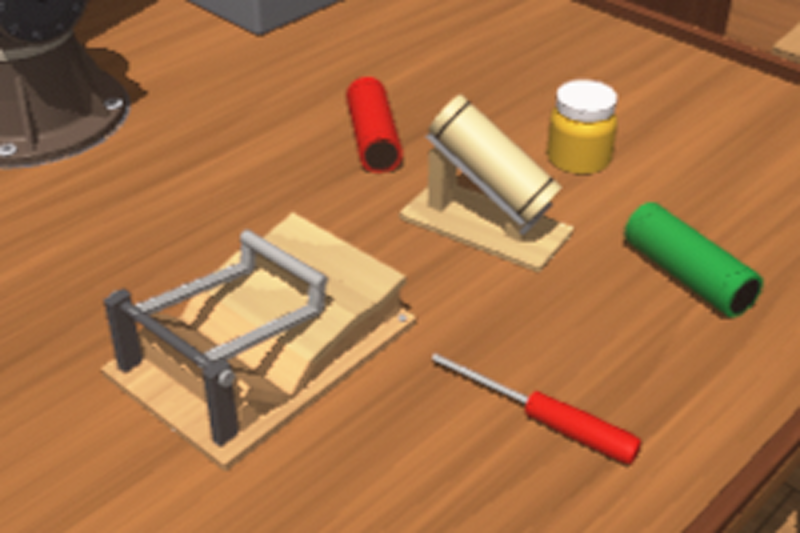

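View pics/t0.png

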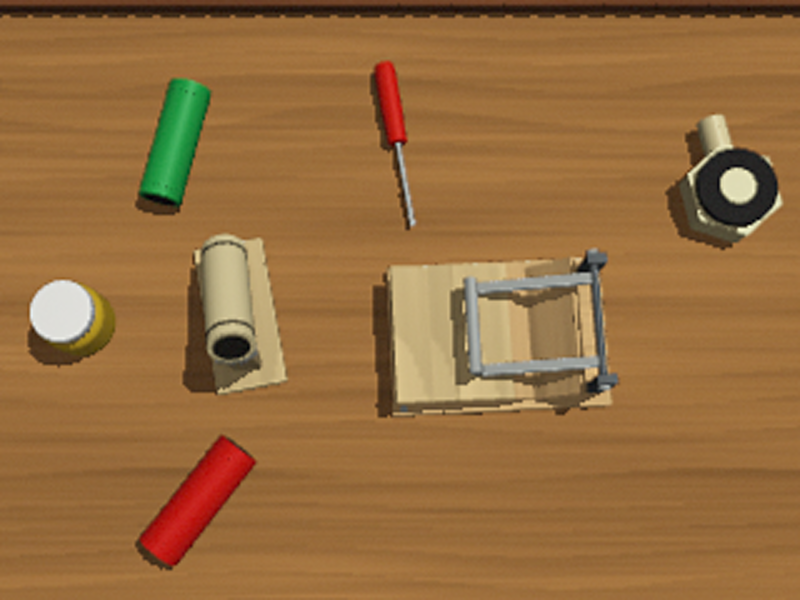

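The scene view shows the jig with its handle at crop (282,260), the cream barrel on the rack at (495,155), and green and red look-alikes beside it. The top view shows the jig's rear edge at crop (390,335), its handle at (473,327), the barrel at (227,300) and its upper (hollow) end at (232,346). Next I fit the poses.

```bash
cat > h.py <<'E'
import cv2,numpy as np,pickle
from scipy.optimize import least_squares
def proj(p,X):
    f=192/np.tan(np.radians(p['vertical_fov']/2))
    K=np.array([[f,0,p['cx']],[0,f,p['cy']],[0,0,1]])
    return cv2.projectPoints(np.array(X,float),p['rvec'],p['tvec'],K,None)[0][:,0]
def place(q,X):
    c,s=np.cos(q[2]),np.sin(q[2]);X=np.array(X,float)/1000
    return X@np.array([[c,s,0],[-s,c,0],[0,0,1]])+[q[0],q[1],0]
def fit(obs,q0):
    r=lambda q:np.concatenate([(proj(p,place(q,X))-px).ravel() for p,X,px in obs])
    s=least_squares(r,q0,loss='soft_l1');return s.x,r(s.x).reshape(-1,2)
S=lambda a:np.array(a)/(800/300)+[120,110]-.3
T=lambda a:np.array(a)/2.5+[100,70]-.3
E
python3 - <<'E'
from h import *
P=pickle.load(open('P0.pkl','rb'));s,t=P['scene'],P['top']
j,r=fit([(t,[[75,152,59],[-75,152,59],[45,68,89],[-45,68,89]],T([[388,267],[393,402],[469,286],[475,368]])),
 (s,[[75,152,59],[-75,152,59],[45,68,89],[-45,68,89]],S([[405,280],[293,213],[318,278],[248,242]]))],[.6,.05,0])
print(j,np.degrees(j[2]));print(r.round(1).tolist())
print('handle,vee,groove,pivot',place(j,[[0,68,89],[0,0,53.4],[0,112,77.5],[0,-65,86]]).round(4))
k,r=fit([(t,[[85,40,10],[85,-40,10],[-85,-40,10],[-85,40,10],[-60.6,0,125]],T([[193,250],[262,238],[286,380],[218,392],[232,346]])),
 (s,[[85,-40,10],[-85,-40,10],[85,40,10]],S([[540,267],[402,212],[573,230]]))],[.6,.3,0])
print(k,np.degrees(k[2]));print(r.round(1).tolist())
# barrel silhouette check: rms vs predicted box
for n,p in P.items():
    print(n,'barrel centre',proj(p,place(k,[[0,0,90],[-60.6,0,125],[60.6,0,55]])).round(1).tolist(), proj(p,place(j,[[0,68,89]])))
E
```

```text
[ 0.53599323 -0.10542106  0.04384567] 2.512172013283086
[[0.6, -0.3], [0.8, 0.2], [-0.0, -0.8], [-0.5, -0.1], [-0.1, -1.7], [-0.0, -0.5], [-0.3, 0.7], [0.3, -1.4]]
handle,vee,groove,pivot [[ 0.533  -0.0375  0.089 ]
 [ 0.536  -0.1054  0.0534]
 [ 0.5311  0.0065  0.0775]
 [ 0.5388 -0.1704  0.086 ]]
[0.56094709 0.22081107 0.19157052] 10.976182038541003
[[0.2, -0.8], [-0.0, -1.1], [0.3, -0.3], [-0.6, 0.2], [0.0, 1.5], [-0.1, 0.1], [-1.2, -0.0], [0.6, -1.0]]
scene barrel centre [[303.4, 168.6], [284.9, 151.3], [322.2, 186.2]] [[225.50626315 206.63806369]]
top barrel centre [[191.0, 189.4], [192.5, 209.6], [189.6, 170.7]] [[288.20684588 199.93279046]]
```

Emit:
send_rows:
  deltas:
    - [[0.05,0.05,0],-0.05]
    - [[0.1,0.1,0],-0.12]
    - [[0.16,0.16,0],-0.2]
    - [[0.2,0.21,0],-0.244]
    - [[0.22,0.23,0],-0.244]
  gripper: 0.5

```text
clock: 1.42
tool_pos: [0.3117, 0.445, 0.2922]
orientation: [-180.0, -0.0, 2.8]
force: [1.6, -0.3, -0.7]
opening: 0.0601
gripper_force: 0.0
```

Emit:
send_rows:
  deltas:
    - [[0.018,0.045,0],0]
    - [[0.037,0.091,0],0]
    - [[0.055,0.136,0],0]
    - [[0.074,0.182,0],0]
    - [[0.092,0.227,0],0]

```text
clock: 1.83
tool_pos: [0.3931, 0.2667, 0.2926]
orientation: [-180.0, -0.0, 2.5]
force: [0.9, 0.1, 0.0]
opening: 0.044
gripper_force: 0.0
```

Emit:
send_rows:
  deltas:
    - [[0.018,0.045,0],0]
    - [[0.037,0.091,0],0]
    - [[0.055,0.136,0],0]
    - [[0.074,0.182,0],0]
    - [[0.092,0.227,0],0]

```text
clock: 2.25
tool_pos: [0.4746, 0.0885, 0.2927]
orientation: [-180.0, -0.1, 2.5]
force: [0.5, 0.9, 0.4]
opening: 0.0437
gripper_force: 0.0
```

Emit:
send_rows:
  deltas:
    - [[0.018,0.045,0.02],0]
    - [[0.037,0.09,0.04],0]
    - [[0.06,0.135,0.06],0]
    - [[0.063,0.15,0.07],0]
    - [[0.063,0.15,0.07],0]

```text
clock: 2.67
tool_pos: [0.5294, -0.0304, 0.2336]
orientation: [179.9, 0.2, 2.3]
force: [-1.1, -0.4, -0.2]
opening: 0.0438
gripper_force: 0.0
```

Emit:
send_rows:
  deltas:
    - [[0.004,0.009,0.02],0]
    - [[0.004,0.009,0.05],0]
    - [[0.004,0.009,0.08],0]
    - [[0.004,0.009,0.11],0]
    - [[0.004,0.009,0.119],0]

```text
clock: 3.08
tool_pos: [0.5315, -0.0343, 0.1383]
orientation: [180.0, 0.2, 2.5]
force: [-0.3, 0.1, -0.4]
opening: 0.0438
gripper_force: 0.0
```

Emit:
send_rows:
  deltas:
    - [[0,0,0],0]
    - [[0,0,0],0]
    - [[0,0,0],0]
    - [[0,0,0],0]
    - [[0,0,0],0]
  gripper: 0

```text
clock: 3.5
tool_pos: [0.5342, -0.0367, 0.1427]
orientation: [179.8, -0.1, 2.6]
force: [10.0, -38.4, -4.2]
opening: 0.0165
gripper_force: 19.1
```

Emit:
send_rows:
  deltas:
    - [[0,0,0],0]
    - [[0,0,0],0]
    - [[0,0,0],0]
    - [[0,0,0],0]
    - [[0,0,0],0]

```text
clock: 3.92
tool_pos: [0.5342, -0.0382, 0.1426]
orientation: [179.7, -0.1, 2.5]
force: [7.3, -27.8, -2.4]
opening: 0.0128
gripper_force: 30.0
```

```bash
python3 - <<'E'
from h import *
from plant import ctrl
o=ctrl.get_obs();print({k:np.round(o[k],4) for k in('tool_pos','orientation','force','moment','opening','gripper_force')})
p=ctrl.snapshot('scene');cv2.imwrite('pics/s1.png',cv2.resize(p['color'][110:310,120:420,::-1],(800,533),interpolation=cv2.INTER_CUBIC))
pickle.dump(p,open('s1.pkl','wb'))
E
```

```text
{'tool_pos': array([ 0.5342, -0.0382,  0.1426]), 'orientation': array([ 1.797029e+02, -8.390000e-02,  2.532400e+00]), 'force': array([  7.3207, -27.8467,  -2.4159]), 'moment': array([-10.2151,  -2.9003,   0.0914]), 'opening': np.float64(0.0128), 'gripper_force': np.float64(30.0336)}
```

View pics/s1.png

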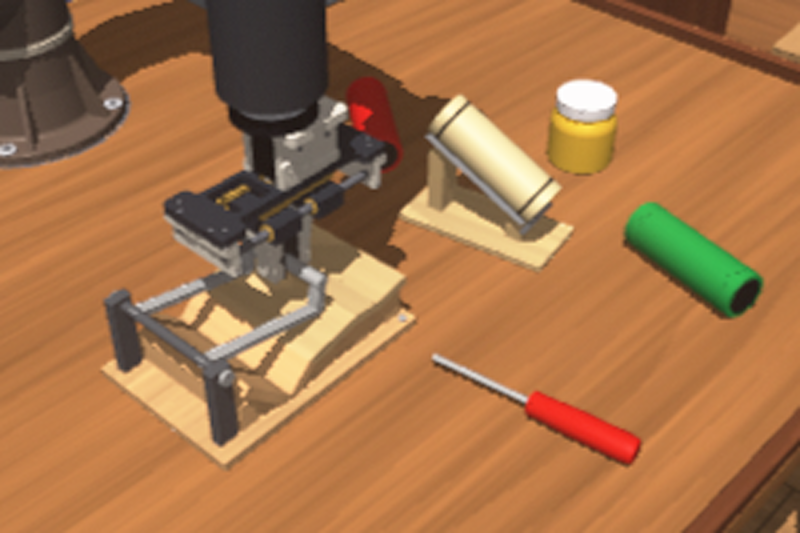

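The picture shows the handle between the fingers at about crop (285,265), but the hand sits about 4 mm off sideways and 6 mm high. I'll re-grip it centred.

Emit:
send_rows:
  deltas:
    - [[0,0,0],0]
    - [[0,0.002,0],0]
    - [[0,0.005,0.002],0]
    - [[0,0.005,0.005],0]
    - [[0,0.005,0.006],0]
  gripper: 0.4

```text
clock: 4.38
tool_pos: [0.5334, -0.0382, 0.1362]
orientation: [-180.0, -0.0, 2.5]
force: [-0.7, -0.0, -0.6]
opening: 0.0339
gripper_force: 0.0
```

Emit:
send_rows:
  deltas:
    - [[0,0,0],0]
    - [[0,0,0],0]
    - [[0,0,0],0]
    - [[0,0,0],0]
    - [[0,0,0],0]
  gripper: 0

```text
clock: 4.8
tool_pos: [0.5334, -0.0389, 0.1362]
orientation: [179.9, 0.0, 2.5]
force: [0.5, -3.8, -0.5]
opening: 0.013
gripper_force: 30.0
```

Emit:
send_rows:
  deltas:
    - [[0,0,0],0]
    - [[0,0,0],0]
    - [[0,0,0],0]
    - [[0,0,0],0]
    - [[0,0,0],0]

```text
clock: 5.22
tool_pos: [0.5334, -0.0388, 0.1362]
orientation: [180.0, 0.0, 2.5]
force: [0.8, -4.5, -0.4]
opening: 0.0133
gripper_force: 30.0
```

```bash
python3 - <<'E'
import numpy as np
def tab(calls):
    prev=calls[0][0]
    for c in calls[1:]:
        f=lambda t:np.array([np.cos(t+.0226),np.sin(t+.0226)])*133/800
        print([[ [0]+(-(f(t)-f(prev))).round(4).tolist(),0] for t in c]);prev=c[-1]
tab([[0],[.05,.12,.2,.28,.36],[.44,.52,.6,.68,.76],[.84,.92,1,1.08,1.16],[1.24,1.32,1.4,1.48,1.56],[1.64,1.72,1.8,1.88,1.96],[2.0,2.04,2.07,2.08,2.08]])
E
```

```text
[[[0, 0.0004, -0.0083], 0], [[0, 0.0016, -0.0199], 0], [[0, 0.0041, -0.0329], 0], [[0, 0.0075, -0.0458], 0], [[0, 0.012, -0.0583], 0]]
[[[0, 0.0055, -0.0121], 0], [[0, 0.0119, -0.0238], 0], [[0, 0.0192, -0.0349], 0], [[0, 0.0274, -0.0454], 0], [[0, 0.0363, -0.0552], 0]]
[[[0, 0.0097, -0.009], 0], [[0, 0.0202, -0.0173], 0], [[0, 0.0312, -0.0247], 0], [[0, 0.0429, -0.0311], 0], [[0, 0.055, -0.0367], 0]]
[[[0, 0.0125, -0.0045], 0], [[0, 0.0253, -0.0081], 0], [[0, 0.0384, -0.0105], 0], [[0, 0.0516, -0.012], 0], [[0, 0.0649, -0.0124], 0]]
[[[0, 0.0133, 0.0007], 0], [[0, 0.0265, 0.0024], 0], [[0, 0.0395, 0.0052], 0], [[0, 0.0522, 0.0091], 0], [[0, 0.0646, 0.0139], 0]]
[[[0, 0.006, 0.0028], 0], [[0, 0.012, 0.0058], 0], [[0, 0.0163, 0.0082], 0], [[0, 0.0178, 0.0091], 0], [[0, 0.0178, 0.0091], 0]]
```

Emit:
send_rows:
  deltas:
    - [[0,0.0005,-0.008],0]
    - [[0,0.0015,-0.02],0]
    - [[0,0.004,-0.033],0]
    - [[0,0.0075,-0.046],0]
    - [[0,0.012,-0.058],0]

```text
clock: 5.63
tool_pos: [0.5336, -0.0479, 0.1826]
orientation: [-180.0, 0.0, 2.5]
force: [3.4, -0.8, -7.5]
opening: 0.0128
gripper_force: 30.0
```

Emit:
send_rows:
  deltas:
    - [[0,0.0055,-0.012],0]
    - [[0,0.012,-0.024],0]
    - [[0,0.019,-0.035],0]
    - [[0,0.0275,-0.0455],0]
    - [[0,0.0365,-0.0555],0]

```text
clock: 6.05
tool_pos: [0.535, -0.0756, 0.2284]
orientation: [-179.8, -0.1, 2.5]
force: [-4.7, 13.0, 6.5]
opening: 0.0131
gripper_force: 30.0
```

Emit:
send_rows:
  deltas:
    - [[0,0.0095,-0.009],0]
    - [[0,0.02,-0.0175],0]
    - [[0,0.031,-0.0245],0]
    - [[0,0.043,-0.031],0]
    - [[0,0.055,-0.0365],0]

```text
clock: 6.47
tool_pos: [0.5373, -0.1202, 0.2589]
orientation: [-179.9, -0.2, 2.6]
force: [-2.2, 7.0, 6.0]
opening: 0.0131
gripper_force: 30.0
```

Forces are small, so I continue the swing.

Emit:
send_rows:
  deltas:
    - [[0,0.0125,-0.0045],0]
    - [[0,0.0255,-0.008],0]
    - [[0,0.0385,-0.0105],0]
    - [[0,0.0515,-0.012],0]
    - [[0,0.065,-0.0125],0]

```text
clock: 6.88
tool_pos: [0.5398, -0.1737, 0.2673]
orientation: [180.0, -0.1, 2.5]
force: [2.2, 3.2, 3.7]
opening: 0.0131
gripper_force: 30.0
```

Emit:
send_rows:
  deltas:
    - [[0,0.0135,0.0005],0]
    - [[0,0.0265,0.0025],0]
    - [[0,0.0395,0.005],0]
    - [[0,0.052,0.009],0]
    - [[0,0.0645,0.014],0]

```text
clock: 7.3
tool_pos: [0.5418, -0.2258, 0.2546]
orientation: [180.0, -0.0, 2.5]
force: [3.8, 1.6, 2.4]
opening: 0.013
gripper_force: 30.0
```

Emit:
send_rows:
  deltas:
    - [[0,0.006,0.003],0]
    - [[0,0.012,0.006],0]
    - [[0,0.016,0.008],0]
    - [[0,0.017,0.0085],0]
    - [[0,0.017,0.0085],0]

```text
clock: 7.72
tool_pos: [0.5422, -0.2383, 0.2479]
orientation: [180.0, 0.0, 2.5]
force: [4.6, 0.1, 1.3]
opening: 0.0131
gripper_force: 30.0
```

Emit:
send_rows:
  deltas:
    - [[0,0,0],0]
    - [[0,0,0],0]
    - [[0,0,-0.025],0]
    - [[0,0,-0.05],0]
    - [[0,0,-0.075],0]
  gripper: 0.4

```text
clock: 8.13
tool_pos: [0.5407, -0.2379, 0.3081]
orientation: [-180.0, 0.2, 2.5]
force: [0.6, 0.6, 0.7]
opening: 0.0341
gripper_force: 0.0
```

Emit:
send_rows:
  deltas:
    - [[0.004,-0.03,-0.015],0]
    - [[0.008,-0.08,-0.015],0]
    - [[0.012,-0.13,-0.015],0]
    - [[0.017,-0.18,-0.015],0]
    - [[0.021,-0.23,-0.015],0]
  gripper: 1

```text
clock: 8.55
tool_pos: [0.5493, -0.0522, 0.3199]
orientation: [180.0, 0.1, 2.5]
force: [0.8, 0.0, -0.0]
opening: 0.0632
gripper_force: 0.0
```

Emit:
send_rows:
  deltas:
    - [[0.004,-0.05,0],-0.02]
    - [[0.008,-0.1,0],-0.05]
    - [[0.012,-0.15,0],-0.08]
    - [[0.017,-0.2,0],-0.094]
    - [[0.021,-0.25,0],-0.094]

```text
clock: 8.97
tool_pos: [0.5575, 0.1484, 0.32]
orientation: [180.0, 0.1, 11.1]
force: [1.3, 0.4, -0.2]
opening: 0.0872
gripper_force: 0.0
```

```bash
python3 - <<'E'
from h import *
from plant import ctrl
o=ctrl.get_obs();print({k:np.round(o[k],4) for k in('tool_pos','orientation')})
p=ctrl.snapshot('scene');cv2.imwrite('pics/s2.png',cv2.resize(p['color'][90:310,90:420,::-1],(800,533),interpolation=cv2.INTER_CUBIC))
E
```

```text
{'tool_pos': array([0.5575, 0.1484, 0.32  ]), 'orientation': array([1.79956e+02, 1.17400e-01, 1.10557e+01])}
```

View pics/s2.png

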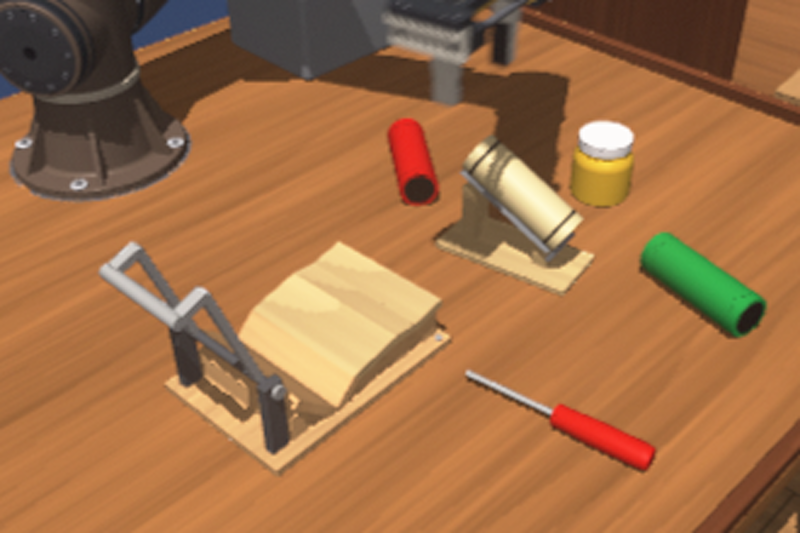

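The picture shows the frame resting open (handle at crop (140,285)) and the barrel undisturbed at (520,190). Next is the barrel.

Emit:
send_rows:
  deltas:
    - [[0.01,-0.03,0.01],0]
    - [[0.016,-0.06,0.03],0]
    - [[0.0217,-0.088,0.06],0]
    - [[0.0217,-0.088,0.0875],0]
    - [[0.0217,-0.088,0.0875],0]

```text
clock: 9.43
tool_pos: [0.5595, 0.2188, 0.2449]
orientation: [179.8, 0.5, 11.0]
force: [-0.9, -1.2, -1.8]
opening: 0.0875
gripper_force: 0.0
```

Emit:
send_rows:
  deltas:
    - [[0,0,0],0]
    - [[0,0,0.0],0]
    - [[0,0,0.0],0]
    - [[0,0,0],0]
    - [[0,0,0],0]

```text
clock: 9.85
tool_pos: [0.563, 0.219, 0.2515]
orientation: [-180.0, -0.1, 10.9]
force: [0.2, -0.3, 1.0]
opening: 0.0874
gripper_force: 0.0
```

```bash
python3 - <<'E'
from h import *
from plant import ctrl
o=ctrl.get_obs();print({k:np.round(o[k],4) for k in('tool_pos','orientation')})
for n in('scene','top'):
  p=ctrl.snapshot(n)
  for d in ctrl.cut_out(p,'barrel_center'):
    m=d['pixels'];c=p['color'][m].mean(0)
    if d['conf']>.3 and c[0]>120 and abs(c[0]-c[1])<50:
        print(n,d['conf'],c.round(),(np.array(d['xy'])*[512,384]).round(1),cv2.minAreaRect(np.argwhere(m)[:,::-1].astype(np.float32)),m.sum())
  # predicted silhouette
  k=np.array([.561,.2208,.19157])
  a=np.linspace(0,2*np.pi,60);X=[]
  for e in(-70,70):
    for t in a: 
        u=np.array([e,25*np.cos(t),25*np.sin(t)]);c,s=np.cos(np.pi/6),np.sin(np.pi/6)
        X.append([u[0]*c+u[2]*s,u[1],90-u[0]*s+u[2]*c])
  q=proj(p,place(k,X)).astype(np.float32);print(n,'pred',cv2.minAreaRect(q))
E
```

```text
{'tool_pos': array([0.563 , 0.219 , 0.2515]), 'orientation': array([-1.799538e+02, -9.730000e-02,  1.091270e+01])}
scene pred ((303.2712707519531, 168.37869262695312), (52.33422088623047, 18.524349212646484), 43.13326644897461)
top pred ((190.61788940429688, 190.0343780517578), (51.616458892822266, 19.83847999572754), 84.50601196289062)
```

```bash
python3 - <<'E'
from h import *
P=pickle.load(open('P0.pkl','rb'))
def sil(q,p):
  a=np.linspace(0,2*np.pi,60);X=[]
  for e in(-70,70):
    for t in a:
        u=np.array([e,25*np.cos(t),25*np.sin(t)]);c,s=np.cos(np.pi/6),np.sin(np.pi/6)
        X.append([u[0]*c+u[2]*s,u[1],90-u[0]*s+u[2]*c])
  return cv2.convexHull(proj(p,place(q,X)).astype(np.float32))
q=np.array([.561,.2208,.19157])
big=[]
for n,p in P.items():
  im=cv2.resize(p['color'],None,fx=6,fy=6,interpolation=cv2.INTER_CUBIC)[:,:,::-1].copy()
  h=((sil(q,p)+.5)*6).astype(int);cv2.polylines(im,[h],True,(255,0,0),1)
  c=h[:,0].mean(0).astype(int);big.append(im[c[1]-200:c[1]+200,c[0]-200:c[0]+200])
cv2.imwrite('pics/ov.png',np.hstack(big))
E
```

```text
(no output)
```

View pics/ov.png

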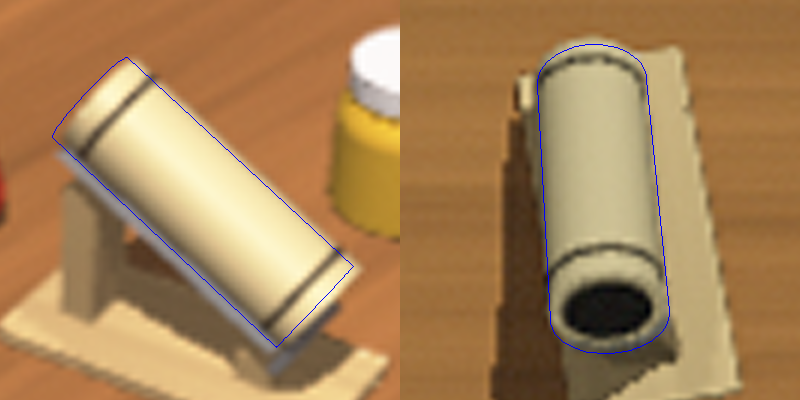

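The overlay matches the barrel to within about 1 px; the barrel lies about 2 to 3 mm further along +x. Descending.

Emit:
send_rows:
  deltas:
    - [[0.001,-0.002,0.03],0]
    - [[0.001,-0.002,0.065],0]
    - [[0.001,-0.002,0.1],0]
    - [[0.001,-0.002,0.125],0]
    - [[0.001,-0.002,0.134],0]

```text
clock: 10.47
tool_pos: [0.5616, 0.22, 0.1397]
orientation: [179.9, 0.3, 10.9]
force: [-0.6, -0.3, -0.2]
opening: 0.0878
gripper_force: 0.0
```

Emit:
send_rows:
  deltas:
    - [[0,0,0],0]
    - [[0,0,0.0],0]
    - [[0,0,0.0],0]
    - [[0,0,0],0]
    - [[0,0,0],0]
  gripper: 0

```text
clock: 10.88
tool_pos: [0.5636, 0.2214, 0.1444]
orientation: [-179.9, -0.1, 11.0]
force: [1.0, -0.3, 1.4]
opening: 0.0595
gripper_force: 0.0
```

Emit:
send_rows:
  deltas:
    - [[0,0,0],0]
    - [[0,0,0.0],0]
    - [[0,0,0.0],0]
    - [[0,0,0],0]
    - [[0,0,0],0]

```text
clock: 11.3
tool_pos: [0.5633, 0.2214, 0.1437]
orientation: [-180.0, -0.1, 11.0]
force: [-2.0, 0.7, 6.8]
opening: 0.0495
gripper_force: 30.0
```

Emit:
send_rows:
  deltas:
    - [[0,0,-0.005],0]
    - [[0,0,-0.02],0]
    - [[0,0,-0.04],0]
    - [[0,0,-0.06],0]
    - [[0,0,-0.08],0]

```text
clock: 11.72
tool_pos: [0.5626, 0.2206, 0.207]
orientation: [180.0, 0.1, 10.9]
force: [0.9, 0.5, -2.4]
opening: 0.0492
gripper_force: 30.0
```

Emit:
send_rows:
  deltas:
    - [[-0.006,0.018,-0.005],0]
    - [[-0.017,0.048,-0.005],0]
    - [[-0.028,0.08,-0.005],0]
    - [[-0.039,0.11,-0.005],0]
    - [[-0.05,0.14,-0.005],0]

```text
clock: 12.13
tool_pos: [0.544, 0.1017, 0.2103]
orientation: [180.0, 0.1, 10.9]
force: [1.0, -0.1, -2.0]
opening: 0.0494
gripper_force: 30.0
```

Emit:
send_rows:
  deltas:
    - [[-0.01,0.03,0],0.02]
    - [[-0.02,0.06,0],0.04]
    - [[-0.031,0.09,0],0.06]
    - [[-0.039,0.112,0],0.08]
    - [[-0.0414,0.1178,0],0.094]

```text
clock: 12.55
tool_pos: [0.5288, 0.0018, 0.2103]
orientation: [180.0, 0.1, 2.3]
force: [-0.3, 0.0, -2.8]
opening: 0.0492
gripper_force: 30.0
```

Emit:
send_rows:
  deltas:
    - [[0,0,0],0]
    - [[0,0,0.0],0]
    - [[0,0,0.0],0]
    - [[0,0,0],0]
    - [[0,0,0],0]

```text
clock: 12.97
tool_pos: [0.5306, 0.0054, 0.2108]
orientation: [-180.0, 0.0, 2.6]
force: [1.0, -0.5, -2.6]
opening: 0.0498
gripper_force: 30.0
```

```bash
python3 - <<'E'
from h import *
from plant import ctrl
o=ctrl.get_obs();print({k:np.round(o[k],4) for k in('tool_pos','orientation','force')})
P={n:ctrl.snapshot(n) for n in('scene','top')};pickle.dump(P,open('P3.pkl','wb'))
j=np.array([.536,-.1067,.04385])
big=[]
for n,p in P.items():
  im=cv2.resize(p['color'],None,fx=4,fy=4,interpolation=cv2.INTER_CUBIC)[:,:,::-1].copy()
  for L in([[75,152,59],[75,112,52],[75,84,55],[75,24,42],[75,0,18],[75,-45,63],[-75,-45,63],[-75,0,18],[-75,24,42],[-75,84,55],[-75,112,52],[-75,152,59],[75,152,59]],):
    h=((proj(p,place(j,L))+.5)*4).astype(int);cv2.polylines(im,[h],True,(255,0,0),1)
  c=h.mean(0).astype(int);big.append(im[c[1]-260:c[1]+220,c[0]-200:c[0]+200])
cv2.imwrite('pics/ov2.png',np.hstack(big))
E
```

```text
{'tool_pos': array([0.5306, 0.0054, 0.2108]), 'orientation': array([-1.799999e+02,  1.030000e-02,  2.570400e+00]), 'force': array([ 1.0337, -0.5432, -2.6391])}
```

View pics/ov2.png

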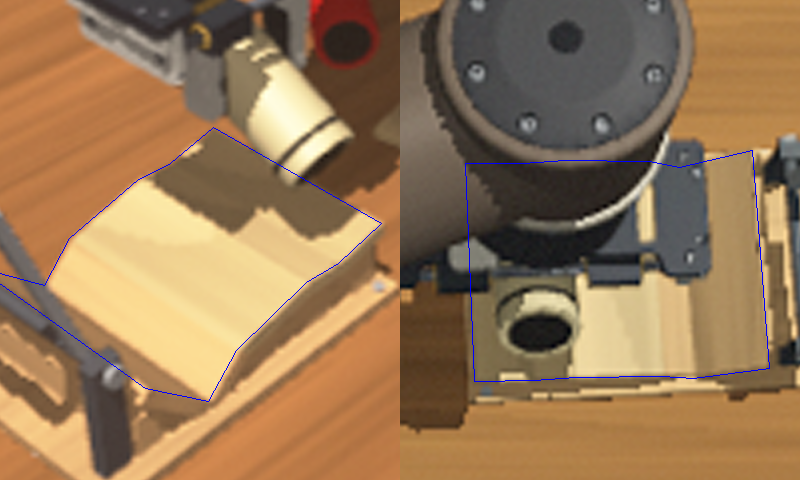

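The overlay agrees with the jig within about 1 px, and the barrel hangs over the groove with its lower end at +x. I lower it slowly, so it levels itself in the pads.

Emit:
send_rows:
  deltas:
    - [[0.0006,0,0.01],0]
    - [[0.0006,0,0.025],0]
    - [[0.0006,0,0.04],0]
    - [[0.0006,0,0.05],0]
    - [[0.0006,0,0.056],0]

```text
clock: 13.48
tool_pos: [0.5304, 0.0046, 0.1647]
orientation: [180.0, 0.1, 2.5]
force: [0.2, -0.0, -2.1]
opening: 0.0492
gripper_force: 30.0
```

Emit:
send_rows:
  deltas:
    - [[0,0,0.003],0]
    - [[0,0,0.006],0]
    - [[0,0,0.009],0]
    - [[0,0,0.012],0]
    - [[0,0,0.015],0]

```text
clock: 13.9
tool_pos: [0.5313, 0.0047, 0.1545]
orientation: [-180.0, -0.1, 2.5]
force: [-0.2, -0.4, 1.0]
opening: 0.0495
gripper_force: 30.0
```

Emit:
send_rows:
  deltas:
    - [[0,0,0.003],0]
    - [[0,0,0.006],0]
    - [[0,0,0.009],0]
    - [[0,0,0.012],0]
    - [[0,0,0.015],0]

```text
clock: 14.32
tool_pos: [0.5309, 0.0047, 0.1418]
orientation: [-180.0, 0.0, 2.5]
force: [-0.1, 0.8, 0.4]
opening: 0.0491
gripper_force: 30.0
```

Emit:
send_rows:
  deltas:
    - [[0,0,0.003],0]
    - [[0,0,0.006],0]
    - [[0,0,0.009],0]
    - [[0,0,0.011],0]
    - [[0,0,0.012],0]

```text
clock: 14.73
tool_pos: [0.5308, 0.0046, 0.1322]
orientation: [180.0, 0.0, 2.5]
force: [-0.4, 0.5, 0.0]
opening: 0.0493
gripper_force: 30.0
```

```bash
python3 - <<'E'
from h import *
from plant import ctrl
o=ctrl.get_obs();print({k:np.round(o[k],4) for k in('tool_pos','orientation','force','moment')})
P={n:ctrl.snapshot(n) for n in('scene','top')};pickle.dump(P,open('P4.pkl','wb'))
big=[]
for n,p in P.items():
  im=cv2.resize(p['color'],None,fx=4,fy=4,interpolation=cv2.INTER_CUBIC)[:,:,::-1].copy()
  h=((proj(p,place([.536,-.1067,.04385],[[0,112,77.5]]))+.5)*4).astype(int);c=h[0]
  big.append(im[c[1]-220:c[1]+220,c[0]-200:c[0]+200])
cv2.imwrite('pics/p4.png',np.hstack(big))
E
```

```text
{'tool_pos': array([0.5308, 0.0046, 0.1322]), 'orientation': array([1.799931e+02, 2.540000e-02, 2.490300e+00]), 'force': array([-0.3799,  0.4601,  0.013 ]), 'moment': array([-0.1824,  0.0664, -0.0212])}
```

View pics/p4.png

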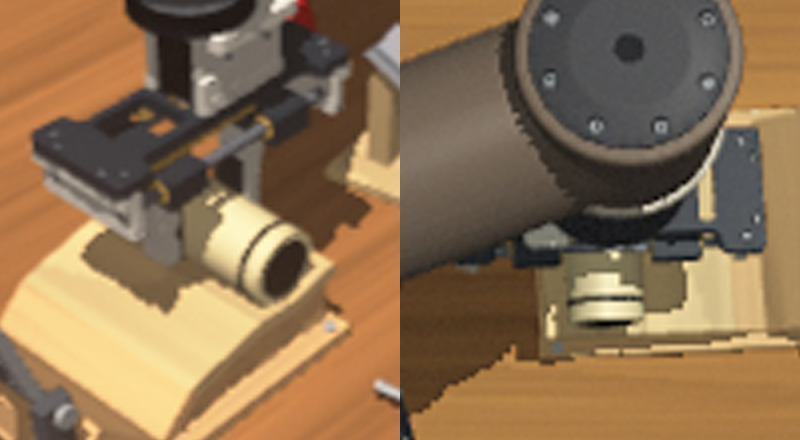

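The barrel is almost level in the groove, with its near end at about crop (605,310) in the top half. Letting go and backing away.

Emit:
send_rows:
  deltas:
    - [[0,0,0],0]
    - [[0,0,0.0],0]
    - [[0,0,0.0],0]
    - [[0,0,0],0]
    - [[0,0,0],0]
  gripper: 0.85

```text
clock: 15.25
tool_pos: [0.5311, 0.0047, 0.1327]
orientation: [-180.0, -0.0, 2.5]
force: [0.5, -0.2, 0.2]
opening: 0.0735
gripper_force: 0.0
```

Emit:
send_rows:
  deltas:
    - [[0,0,-0.01],0]
    - [[0,0,-0.03],0]
    - [[0,0,-0.06],0]
    - [[0,0,-0.09],0]
    - [[0,0,-0.11],0]

```text
clock: 15.67
tool_pos: [0.5316, 0.0048, 0.2235]
orientation: [-180.0, -0.1, 2.5]
force: [1.3, -0.1, 0.9]
opening: 0.0745
gripper_force: 0.0
```

Emit:
send_rows:
  deltas:
    - [[0,-0.03,0],0]
    - [[0,-0.07,0],0]
    - [[0,-0.11,0],0]
    - [[0,-0.15,0],0]
    - [[0,-0.18,0],0]
  gripper: 0

```text
clock: 16.08
tool_pos: [0.5246, 0.1506, 0.2215]
orientation: [-180.0, -0.1, 2.5]
force: [0.4, -0.7, -0.5]
opening: 0.0467
gripper_force: 0.0
```

```bash
cat >> h.py <<'E'
def cyl(q,y,z,x=0,yaw=0):
    a=np.linspace(0,2*np.pi,60);c,s=np.cos(yaw),np.sin(yaw)
    X=[[x+e*c-25*np.cos(t)*s,y+e*s+25*np.cos(t)*c,z+25*np.sin(t)] for e in(-70,70) for t in a]
    return place(q,X)
J=np.array([.536,-.1067,.04385])
def ov(name,y,z):
    from plant import ctrl
    o=ctrl.get_obs();print({k:np.round(o[k],4) for k in('clock','tool_pos','orientation','force')})
    big=[]
    for n in('scene','top'):
        p=ctrl.snapshot(n)
        im=cv2.resize(p['color'],None,fx=5,fy=5,interpolation=cv2.INTER_CUBIC)[:,:,::-1].copy()
        h=((cv2.convexHull(proj(p,cyl(J,y,z)).astype(np.float32))+.5)*5).astype(int)
        cv2.polylines(im,[h],True,(255,0,0),1);c=h[:,0].mean(0).astype(int)
        big.append(im[c[1]-220:c[1]+220,c[0]-200:c[0]+200])
        hs=cv2.cvtColor(p['color'],cv2.COLOR_RGB2HSV)
        pickle.dump(p,open(f'{name}_{n}.pkl','wb'))
    cv2.imwrite(f'pics/{name}.png',np.hstack(big))
E
python3 -c "
from h import *
ov('p5',112,77.5)"
```

```text
{'clock': np.float64(16.0833), 'tool_pos': array([0.5246, 0.1506, 0.2215]), 'orientation': array([-1.799631e+02, -6.530000e-02,  2.518400e+00]), 'force': array([ 0.4434, -0.7064, -0.5409])}
```

View pics/p5.png

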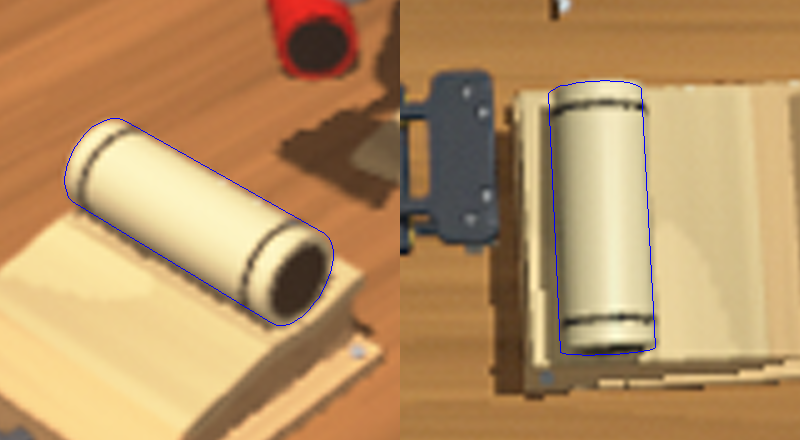

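The barrel lies level in the groove and agrees with the predicted outline within about 1 px. Next I turn the shut fingers a quarter turn to get a wide pushing face and go behind the barrel.

Emit:
send_rows:
  deltas:
    - [[0,0.02,0],0.078]
    - [[0,0.04,0],0.156]
    - [[0,0.06,0],0.234]
    - [[0,0.08,0],0.312]
    - [[0,0.09,0],0.39]

```text
clock: 16.6
tool_pos: [0.5276, 0.0748, 0.2211]
orientation: [180.0, -0.0, -33.0]
force: [-0.4, 0.4, -0.5]
opening: 0.0052
gripper_force: 0.0
```

Emit:
send_rows:
  deltas:
    - [[0,0,0],0.078]
    - [[0,0,0],0.156]
    - [[0,0,0],0.234]
    - [[0,0,0],0.312]
    - [[0,0,0],0.39]

```text
clock: 17.02
tool_pos: [0.5278, 0.076, 0.2212]
orientation: [-180.0, -0.0, -68.1]
force: [-0.4, -0.0, -0.6]
opening: 0.0006
gripper_force: 0.0
```

Emit:
send_rows:
  deltas:
    - [[0,0,0],0.078]
    - [[0,0,0],0.156]
    - [[0,0,0],0.22]
    - [[0,0,0],0.22]
    - [[0,0,0],0.22]

```text
clock: 17.43
tool_pos: [0.5278, 0.0762, 0.221]
orientation: [-180.0, 0.0, -87.3]
force: [-0.3, -0.4, -0.0]
opening: 0.0001
gripper_force: 0.0
```

Emit:
send_rows:
  deltas:
    - [[0,0,0.02],0.002]
    - [[0,0,0.05],0.002]
    - [[0,0,0.08],0.002]
    - [[0,0,0.1],0.002]
    - [[0,0,0.11],0.002]

```text
clock: 17.85
tool_pos: [0.5268, 0.076, 0.1306]
orientation: [179.8, -0.1, -87.5]
force: [0.3, 0.6, -0.2]
opening: 0.0005
gripper_force: 0.0
```

Emit:
send_rows:
  deltas:
    - [[0.005,0,0],0]
    - [[0.015,0,0],0]
    - [[0.025,0,0],0]
    - [[0.031,0,0],0]
    - [[0.034,0,0],0]

```text
clock: 18.27
tool_pos: [0.5293, 0.0485, 0.1336]
orientation: [-179.9, 0.0, -87.7]
force: [0.4, -0.0, -0.8]
opening: 0.0007
gripper_force: 0.0
```

Emit:
send_rows:
  deltas:
    - [[0.003,0,0],0]
    - [[0.006,0,0],0]
    - [[0.009,0,0],0]
    - [[0.012,0,0],0]
    - [[0.015,0,0],0]

```text
clock: 18.68
tool_pos: [0.5295, 0.0374, 0.1326]
orientation: [-180.0, 0.0, -87.7]
force: [0.3, 1.2, -0.2]
opening: -0.0001
gripper_force: 0.2
```

Emit:
send_rows:
  deltas:
    - [[0.003,0,0],-0.002]
    - [[0.006,0,0],-0.002]
    - [[0.009,0,0],-0.002]
    - [[0.012,0,0],-0.002]
    - [[0.015,0,0],-0.002]

```text
clock: 19.1
tool_pos: [0.5299, 0.0253, 0.1326]
orientation: [-180.0, 0.0, -87.5]
force: [-0.8, 0.3, 0.1]
opening: 0.0005
gripper_force: 0.2
```

Emit:
send_rows:
  deltas:
    - [[0.003,0,0],0]
    - [[0.006,0,0],0]
    - [[0.009,0,0],0]
    - [[0.011,0,0],0]
    - [[0.013,0,0],0]

```text
clock: 19.52
tool_pos: [0.5304, 0.0149, 0.1326]
orientation: [-180.0, -0.0, -87.5]
force: [-0.3, 0.6, 0.6]
opening: 0.0001
gripper_force: 0.2
```

Emit:
send_rows:
  deltas:
    - [[0.002,0,0],0]
    - [[0.004,0,0],0]
    - [[0.006,0,0],0]
    - [[0.0075,0,0],0]
    - [[0.0075,0,0],0]

```text
clock: 19.93
tool_pos: [0.5306, 0.0089, 0.1325]
orientation: [180.0, -0.0, -87.5]
force: [0.6, 1.0, 0.1]
opening: 0.0002
gripper_force: 0.0
```

```bash
python3 - <<'E'
from h import *
from plant import ctrl
p=ctrl.snapshot('scene');pickle.dump(p,open('n1.pkl','wb'))
print(ctrl.get_obs()['tool_pos'])
b=ctrl.boxes_of(p,'barrel_center');print([((np.array(d['xy'])*[512,384]).round(1),d['conf']) for d in b])
print(proj(p,place(J,[[0,112,77.5],[0,84,80],[0,60,75],[0,0,53.4]])).round(1).tolist())
E
```

```text
[0.53060436 0.00893216 0.13254404]
[(array([225.2, 214.8]), 0.95), (array([382.2, 206.8]), 0.86), (array([261. , 161.1]), 0.5)]
[[238.1, 202.3], [230.0, 206.7], [223.1, 212.9], [205.3, 231.8]]
```

Emit:
send_rows:
  deltas:
    - [[0,0,0],0]
    - [[0,0,0],0]
    - [[0,0,0],0]
    - [[0,0,0],0]
    - [[0,0,0],0]

```text
clock: 20.45
tool_pos: [0.5306, 0.0091, 0.1326]
orientation: [180.0, -0.0, -87.5]
force: [0.8, 0.7, 0.0]
opening: 0.0004
gripper_force: 0.0
```

```bash
python3 - <<'E'
from h import *
from plant import ctrl
p=ctrl.snapshot('scene')
b=ctrl.boxes_of(p,'barrel_center');print([((np.array(d['xy'])*[512,384]).round(1),d['conf']) for d in b])
E
```

```text
[(array([381.5, 205.3]), 0.96), (array([211.1, 232.4]), 0.75), (array([263.9, 158.4]), 0.74)]
```

The barrel has rolled into the vee. I retreat upward, turn back, and check its seat.

Emit:
send_rows:
  deltas:
    - [[0,0,-0.03],0]
    - [[0,0,-0.08],0]
    - [[0,0,-0.13],0]
    - [[0,0,-0.18],0]
    - [[0,0,-0.22],0]

```text
clock: 20.97
tool_pos: [0.5308, 0.009, 0.312]
orientation: [-179.9, 0.0, -87.5]
force: [0.5, 0.8, 0.2]
opening: 0.0001
gripper_force: 0.0
```

Emit:
send_rows:
  deltas:
    - [[0,0,0],-0.078]
    - [[0,0,0],-0.156]
    - [[0,0,0],-0.234]
    - [[0,0,0],-0.312]
    - [[0,0,0],-0.39]
  gripper: 0.45

```text
clock: 21.38
tool_pos: [0.5305, 0.0091, 0.3087]
orientation: [-180.0, 0.0, -52.1]
force: [-0.6, 0.1, 0.7]
opening: 0.0282
gripper_force: 0.0
```

Emit:
send_rows:
  deltas:
    - [[0,0,0],-0.078]
    - [[0,0,0],-0.156]
    - [[0,0,0],-0.234]
    - [[0,0,0],-0.312]
    - [[0,0,0],-0.39]

```text
clock: 21.8
tool_pos: [0.5305, 0.0091, 0.3085]
orientation: [-180.0, 0.0, -17.0]
force: [-0.2, 0.6, -0.7]
opening: 0.0391
gripper_force: 0.0
```

Emit:
send_rows:
  deltas:
    - [[0,0,0],-0.078]
    - [[0,0,0],-0.156]
    - [[0,0,0],-0.22]
    - [[0,0,0],-0.22]
    - [[0,0,0],-0.22]

```text
clock: 22.22
tool_pos: [0.5305, 0.0091, 0.3085]
orientation: [-180.0, 0.0, 2.3]
force: [-0.4, -0.1, 0.0]
opening: 0.0395
gripper_force: 0.0
```

```bash
python3 -c "
from h import *
ov('p6',0,53.4)"
```

```text
{'clock': np.float64(22.2167), 'tool_pos': array([0.5305, 0.0091, 0.3085]), 'orientation': array([-1.799973e+02,  5.700000e-03,  2.306900e+00]), 'force': array([-0.3534, -0.063 ,  0.0143])}
```

View pics/p6.png

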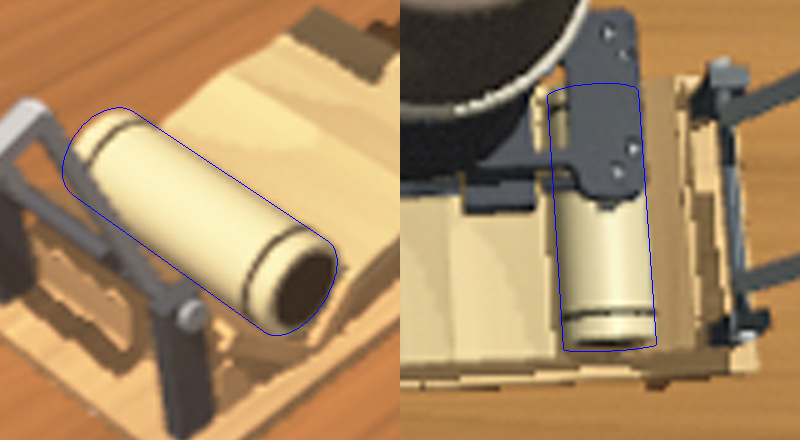

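The barrel sits in the vee, agreeing with the predicted outline within about 1 px (1 to 2 mm). Now the frame.

Emit:
send_rows:
  deltas:
    - [[0,0.03,0],-0.002]
    - [[0,0.075,0],-0.002]
    - [[0,0.12,0],-0.002]
    - [[0,0.165,0],-0.002]
    - [[0.001,0.21,0],-0.002]

```text
clock: 22.73
tool_pos: [0.5385, -0.1602, 0.3087]
orientation: [-180.0, -0.0, 2.6]
force: [1.6, 0.6, 0.1]
opening: 0.0393
gripper_force: 0.0
```

Emit:
send_rows:
  deltas:
    - [[0,0.04,0],0]
    - [[0,0.075,0],0]
    - [[0,0.095,0],0]
    - [[0,0.1025,0],0]
    - [[0,0.1025,0],0]

```text
clock: 23.15
tool_pos: [0.5423, -0.2418, 0.3081]
orientation: [-180.0, 0.0, 2.5]
force: [-0.4, -0.3, 0.6]
opening: 0.0392
gripper_force: 0.0
```

Emit:
send_rows:
  deltas:
    - [[0,0,0.0],0]
    - [[0,0,0.01],0]
    - [[0,0,0.02],0]
    - [[0,0,0.03],0]
    - [[0,0,0.035],0]

```text
clock: 23.57
tool_pos: [0.542, -0.2397, 0.2788]
orientation: [-180.0, 0.1, 2.7]
force: [-0.3, -0.1, -0.8]
opening: 0.0395
gripper_force: 0.0
```

Emit:
send_rows:
  deltas:
    - [[0,0,0.01],0]
    - [[0,0,0.02],0]
    - [[0,0,0.03],0]
    - [[0,0,0.038],0]
    - [[0,0,0.042],0]

```text
clock: 23.98
tool_pos: [0.5421, -0.2406, 0.2456]
orientation: [-180.0, 0.1, 2.7]
force: [-0.3, -0.7, -0.1]
opening: 0.0397
gripper_force: 0.0
```

Emit:
send_rows:
  deltas:
    - [[0,0,0.0],0]
    - [[0,0,0],0]
    - [[0,0,0],0]
    - [[0,0,0],0]
    - [[0,0,0],0]
  gripper: 0

```text
clock: 24.4
tool_pos: [0.5429, -0.2411, 0.2477]
orientation: [179.9, -0.1, 2.7]
force: [0.7, -1.5, 1.3]
opening: 0.0129
gripper_force: 30.0
```

Emit:
send_rows:
  deltas:
    - [[0,0,0.0],0]
    - [[0,0,0],0]
    - [[0,0,0],0]
    - [[0,0,0],0]
    - [[0,0,0],0]

```text
clock: 24.82
tool_pos: [0.5429, -0.2411, 0.2476]
orientation: [179.9, -0.1, 2.7]
force: [0.1, -4.3, 4.9]
opening: 0.0133
gripper_force: 30.0
```

```bash
python3 - <<'E'
import numpy as np
def tab(calls):
    prev=calls[0][0]
    for c in calls[1:]:
        f=lambda t:np.array([np.cos(t+.0226),np.sin(t+.0226)])*133/800
        print([[ [0]+(-(f(t)-f(prev))).round(4).tolist(),0] for t in c]);prev=c[-1]
tab([[2.1],[2.06,1.99,1.92,1.85,1.78],[1.71,1.64,1.57,1.5,1.43],[1.36,1.29,1.22,1.15,1.08],[1.01,.94,.87,.8,.73],[.67,.61,.55,.5,.45],[.41,.37,.33,.3,.27],[.25,.23,.21,.195,.18],[.17,.16,.15,.145,.14]])
E
```

```text
[[[0, -0.0057, -0.0034], 0], [[0, -0.0161, -0.0087], 0], [[0, -0.0268, -0.0133], 0], [[0, -0.0377, -0.0172], 0], [[0, -0.049, -0.0202], 0]]
[[[0, -0.0114, -0.0023], 0], [[0, -0.023, -0.0037], 0], [[0, -0.0346, -0.0044], 0], [[0, -0.0462, -0.0043], 0], [[0, -0.0578, -0.0033], 0]]
[[[0, -0.0115, 0.0018], 0], [[0, -0.0228, 0.0044], 0], [[0, -0.034, 0.0077], 0], [[0, -0.0449, 0.0118], 0], [[0, -0.0554, 0.0167], 0]]
[[[0, -0.0102, 0.0056], 0], [[0, -0.02, 0.0119], 0], [[0, -0.0293, 0.0189], 0], [[0, -0.0381, 0.0265], 0], [[0, -0.0463, 0.0347], 0]]
[[[0, -0.0066, 0.0075], 0], [[0, -0.0127, 0.0153], 0], [[0, -0.0184, 0.0236], 0], [[0, -0.0227, 0.0307], 0], [[0, -0.0267, 0.038], 0]]
[[[0, -0.0029, 0.006], 0], [[0, -0.0056, 0.0121], 0], [[0, -0.008, 0.0183], 0], [[0, -0.0096, 0.023], 0], [[0, -0.0112, 0.0277], 0]]
[[[0, -0.0009, 0.0032], 0], [[0, -0.0018, 0.0064], 0], [[0, -0.0026, 0.0096], 0], [[0, -0.0031, 0.0121], 0], [[0, -0.0037, 0.0145], 0]]
[[[0, -0.0003, 0.0016], 0], [[0, -0.0006, 0.0033], 0], [[0, -0.0009, 0.0049], 0], [[0, -0.0011, 0.0057], 0], [[0, -0.0012, 0.0065], 0]]
```

Emit:
send_rows:
  deltas:
    - [[0,-0.0055,-0.0035],0.002]
    - [[0,-0.016,-0.0085],0.002]
    - [[0,-0.027,-0.0135],0.002]
    - [[0,-0.0375,-0.017],0.002]
    - [[0,-0.049,-0.02],0.002]

```text
clock: 25.23
tool_pos: [0.5411, -0.2015, 0.2637]
orientation: [179.9, -0.1, 2.5]
force: [2.0, -3.3, 3.1]
opening: 0.0127
gripper_force: 30.0
```

Emit:
send_rows:
  deltas:
    - [[0,-0.0115,-0.0025],0]
    - [[0,-0.023,-0.0035],0]
    - [[0,-0.0345,-0.0045],0]
    - [[0,-0.046,-0.0045],0]
    - [[0,-0.058,-0.0035],0]

```text
clock: 25.65
tool_pos: [0.5388, -0.1539, 0.2657]
orientation: [-180.0, -0.0, 2.5]
force: [3.1, -1.3, 3.8]
opening: 0.0134
gripper_force: 30.0
```

Emit:
send_rows:
  deltas:
    - [[0,-0.0115,0.002],0]
    - [[0,-0.023,0.0045],0]
    - [[0,-0.034,0.0075],0]
    - [[0,-0.045,0.012],0]
    - [[0,-0.0555,0.0165],0]

```text
clock: 26.07
tool_pos: [0.5367, -0.1097, 0.252]
orientation: [-180.0, 0.0, 2.5]
force: [3.7, -1.1, 0.2]
opening: 0.0132
gripper_force: 30.0
```

Emit:
send_rows:
  deltas:
    - [[0,-0.01,0.0055],0]
    - [[0,-0.02,0.012],0]
    - [[0,-0.0295,0.019],0]
    - [[0,-0.038,0.0265],0]
    - [[0,-0.0465,0.0345],0]

```text
clock: 26.48
tool_pos: [0.5349, -0.073, 0.2242]
orientation: [180.0, 0.0, 2.5]
force: [3.4, -2.1, -2.9]
opening: 0.0128
gripper_force: 30.0
```

Emit:
send_rows:
  deltas:
    - [[0,-0.0065,0.0075],0]
    - [[0,-0.0125,0.0155],0]
    - [[0,-0.0185,0.0235],0]
    - [[0,-0.0225,0.0305],0]
    - [[0,-0.0265,0.038],0]

```text
clock: 26.9
tool_pos: [0.534, -0.0521, 0.1939]
orientation: [180.0, 0.0, 2.5]
force: [2.6, -0.3, -0.1]
opening: 0.0131
gripper_force: 30.0
```

Emit:
send_rows:
  deltas:
    - [[0,-0.003,0.006],0]
    - [[0,-0.0055,0.012],0]
    - [[0,-0.008,0.0185],0]
    - [[0,-0.0095,0.023],0]
    - [[0,-0.011,0.0275],0]

```text
clock: 27.32
tool_pos: [0.5336, -0.0436, 0.1721]
orientation: [180.0, 0.0, 2.5]
force: [1.4, -1.4, -1.3]
opening: 0.0129
gripper_force: 30.0
```

Emit:
send_rows:
  deltas:
    - [[0,-0.001,0.003],0]
    - [[0,-0.002,0.0065],0]
    - [[0,-0.0025,0.0095],0]
    - [[0,-0.003,0.012],0]
    - [[0,-0.0035,0.0145],0]

```text
clock: 27.73
tool_pos: [0.5335, -0.0409, 0.1607]
orientation: [180.0, 0.0, 2.5]
force: [0.6, -0.6, -0.2]
opening: 0.0131
gripper_force: 30.0
```

Emit:
send_rows:
  deltas:
    - [[0,0,0.001],0]
    - [[0,-0.0005,0.002],0]
    - [[0,-0.0005,0.003],0]
    - [[0,-0.0005,0.0035],0]
    - [[0,-0.0005,0.004],0]

```text
clock: 28.15
tool_pos: [0.5336, -0.0407, 0.1593]
orientation: [180.0, -0.0, 2.5]
force: [-7.2, -0.7, 18.3]
opening: 0.0125
gripper_force: 30.0
```

Emit:
send_rows:
  deltas:
    - [[0,0,0.0005],0]
    - [[0,0,0.001],0]
    - [[0,0,0.001],0]
    - [[0,0,0.001],0]
    - [[0,0,0.001],0]

```text
clock: 28.57
tool_pos: [0.5336, -0.0407, 0.1592]
orientation: [180.0, -0.1, 2.5]
force: [-7.8, 0.3, 20.3]
opening: 0.0129
gripper_force: 30.0
```

The frame already lies on the barrel (20 N of push), so I unload and then let go.

Emit:
send_rows:
  deltas:
    - [[0,0,-0.001],0]
    - [[0,0,-0.002],0]
    - [[0,0,-0.003],0]
    - [[0,0,-0.003],0]
    - [[0,0,-0.003],0]

```text
clock: 28.98
tool_pos: [0.5336, -0.0407, 0.1596]
orientation: [180.0, 0.0, 2.5]
force: [-2.4, -3.1, 5.0]
opening: 0.0129
gripper_force: 30.0
```

```bash
python3 - <<'E'
from h import *
from plant import ctrl
o=ctrl.get_obs();print({k:np.round(o[k],4) for k in('clock','tool_pos','force')})
p=ctrl.snapshot('scene');pickle.dump(p,open('n3.pkl','wb'))
im=cv2.resize(p['color'],None,fx=6,fy=6,interpolation=cv2.INTER_CUBIC)[:,:,::-1].copy()
h=((cv2.convexHull(proj(p,cyl(J,0,53.4)).astype(np.float32))+.5)*6).astype(int);cv2.polylines(im,[h],True,(255,0,0),1)
f=lambda t:[-65+133*np.cos(t+.0226),86+133*np.sin(t+.0226)]
for t,c in((.145,(0,0,255)),(.18,(0,255,0))):
  y,z=f(t);cv2.polylines(im,[((proj(p,place(J,[[-45,y,z],[45,y,z]]))+.5)*6).astype(int)],False,c,1)
c=h[:,0].mean(0).astype(int);cv2.imwrite('pics/p7.png',im[c[1]-330:c[1]+220,c[0]-300:c[0]+400])
E
```

```text
{'clock': np.float64(28.9833), 'tool_pos': array([ 0.5336, -0.0407,  0.1596]), 'force': array([-2.3653, -3.1454,  5.0211])}
```

View pics/p7.png

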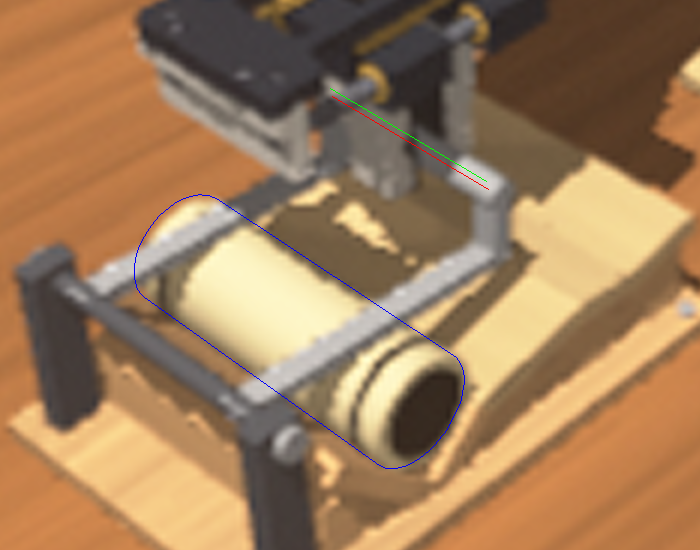

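The picture shows the side bars lying on the barrel and the handle at the expected angle (crop (480,180)). I unload the last few newtons, open and rise.

Emit:
send_rows:
  deltas:
    - [[0,0,-0.0005],0]
    - [[0,0,-0.0008],0]
    - [[0,0,-0.0008],0]
    - [[0,0,-0.0008],0]
    - [[0,0,-0.0008],0]

```text
clock: 29.45
tool_pos: [0.5336, -0.0407, 0.1597]
orientation: [180.0, 0.0, 2.5]
force: [-0.1, -5.1, 1.2]
opening: 0.0136
gripper_force: 30.0
```

Emit:
send_rows:
  deltas:
    - [[0,0,0],0]
    - [[0,0,0],0]
    - [[0,0,0],0]
    - [[0,0,0],0]
    - [[0,0,0],0]
  gripper: 0.45

```text
clock: 29.87
tool_pos: [0.5338, -0.0402, 0.1599]
orientation: [-180.0, -0.0, 2.5]
force: [0.6, 1.0, -0.5]
opening: 0.0379
gripper_force: 0.0
```

Emit:
send_rows:
  deltas:
    - [[0,0,-0.01],0]
    - [[0,0,-0.03],0]
    - [[0,0,-0.06],0]
    - [[0,0,-0.1],0]
    - [[0,0,-0.14],0]

```text
clock: 30.28
tool_pos: [0.5332, -0.0405, 0.2735]
orientation: [180.0, 0.1, 2.5]
force: [0.8, 1.3, -0.3]
opening: 0.0395
gripper_force: 0.0
```

Emit:
send_rows:
  deltas:
    - [[0,0,0],0]
    - [[0,0,0],0]
    - [[0,0,0],0]
    - [[0,0,0],0]
    - [[0,0,0],0]

```text
clock: 30.7
tool_pos: [0.5332, -0.0405, 0.271]
orientation: [180.0, 0.1, 2.5]
force: [0.6, -0.1, -0.6]
opening: 0.0394
gripper_force: 0.0
```

```bash
python3 - <<'E'
from h import *
from plant import ctrl
o=ctrl.get_obs();print({k:np.round(o[k],4) for k in('clock','tool_pos','force','opening')})
p=ctrl.snapshot('scene')
f=lambda t:[-65+133*np.cos(t+.0226),86+133*np.sin(t+.0226)]
for n in('frame_handle','barrel_center'):print(n,[((np.array(d['xy'])*[512,384]).round(1).tolist(),d['conf']) for d in ctrl.boxes_of(p,n)])
a=pickle.load(open('P0.pkl','rb'))['scene']
print('handle pred',[proj(p,place(J,[[0,*f(t)]])).round(1).tolist() for t in(0,.145)],'barrel',proj(p,place(J,[[0,0,53.4]])).round(1))
# change vs. gripped picture at near frame corner
b=pickle.load(open('n3.pkl','rb'));c=(proj(p,place(J,[[45,*f(.145)]]))[0]).astype(int)
d=np.abs(p['color'].astype(int)-b['color'])[c[1]-3:c[1]+14,c[0]-4:c[0]+10].mean();print('diff',d)
E
```

```text
{'clock': np.float64(30.7), 'tool_pos': array([ 0.5332, -0.0405,  0.271 ]), 'force': array([ 0.5504, -0.1003, -0.6454]), 'opening': np.float64(0.0394)}
frame_handle [([217.2, 227.7], 0.81)]
barrel_center [([382.6, 208.9], 0.96), ([211.3, 232.3], 0.8), ([259.0, 157.0], 0.6)]
handle pred [[[225.1, 206.9]], [[224.1, 201.0]]] barrel [[205.3 231.8]]
diff 16.23109243697479
```

```bash
python3 - <<'E'
from h import *
from plant import ctrl
p=ctrl.snapshot('scene');b=pickle.load(open('n3.pkl','rb'));a=pickle.load(open('p6_scene.pkl','rb'))
g=lambda q:cv2.cvtColor(q['color'],cv2.COLOR_RGB2GRAY)
f=lambda t:[-65+133*np.cos(t+.0226),86+133*np.sin(t+.0226)]
def m(src,c,w=9):
    x,y=c;t=g(src)[y-w:y+w,x-w:x+w];s=g(p)[y-w-8:y+w+8,x-w-8:x+w+8]
    r=cv2.minMaxLoc(cv2.matchTemplate(s,t,cv2.TM_CCOEFF_NORMED));return r[1],np.array(r[3])-8
c=proj(p,place(J,[[45,*f(.145)]]))[0].astype(int);print('frame corner',m(b,c+[0,4]))
c=proj(p,place(J,[[68,0,53.4]]))[0].astype(int);print('barrel end',m(b,c),m(a,c))
if m(b,proj(p,place(J,[[45,*f(.145)]]))[0].astype(int)+[0,4])[0]>.7: print(ctrl.close_job())
E
```

```text
frame corner (0.6272687911987305, array([-7, -4]))
barrel end (0.9997906684875488, array([0, 0])) (0.9823160171508789, array([0, 0]))
```

```bash
python3 - <<'E'
from h import *
from plant import ctrl
p=ctrl.snapshot('scene');b=pickle.load(open('n3.pkl','rb'))
G=lambda q:cv2.cvtColor(q['color'],cv2.COLOR_RGB2GRAY)
f=lambda t:[-65+133*np.cos(t+.0226),86+133*np.sin(t+.0226)]
c=proj(p,place(J,[[45,*f(.145)]]))[0].astype(int);print(c)
for q in(b,p):
    # steel: low saturation, mid-bright pixels around the near side bar and lug
    h=cv2.cvtColor(q['color'],cv2.COLOR_RGB2HSV)[c[1]-8:c[1]+24,c[0]-24:c[0]+10]
    print('\n'.join(''.join('#' if v[1]<40 and v[2]>70 else '.' for v in r) for r in h),'\n')
E
```

```text
[237 208]
#######.##...###..###.............
#########.#..########.............
###.#####....########.............
###.######...########.............
#########.#..##########...........
#..#######....###########.........
...########.....##########........
....######........##########......
.....#.##..........##########.....
.......###..........#########.....
......................#######.....
.......................#####......
.......................#####......
.......................#####......
.......................#####......
.......................#####......
.......................#####......
.......................#####......
......................######......
.....................#######......
..................##########......
.................##########.......
................#########.........
..............#########...........
.............#########............
..........##########..............
.........##########...............
........#########.................
......#########...................
....##########....................
...#########......................
.####
[... 451 characters left out ...]

.......................#####......
.......................#####......
.......................#####......
.......................#####......
.......................#####......
.......................#####......
......................######......
.....................#######......
...................#########......
.................##########.......
................#########.........
..............#########...........
.............#########............
...........#########..............
.........#########................
........#########.................
......########....................
....##########....................
...#########......................
.##########.......................
```

The frame and the barrel have not moved since release, so I hand the job in.

```bash
python3 -c "
from plant import ctrl
print(ctrl.close_job())"
```

```text
the job is handed in; nothing more can be done
None
```

The job is handed in at about 31 s of the 72 s: the frame was opened, the barrel was laid in the groove, nudged over the crest and rolled into the vee (about 1 to 2 mm off centre), and the frame was lowered onto it and released, though it pressed on the barrel with about 20 N before I eased off; the verdict was not shown.

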